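Fetch the blue cast from the blocked model drawer

ROBOT

A 6-joint arm with a two-finger parallel gripper is mounted at the origin on a cart in front of the work surface, level with it; the furniture and walls round the work are solid. World frame = base frame: x ahead of the robot, y to its left, z up, the work surface at z = 0. Lengths are in m, angles in rad, forces in N, time in s.
With the tool pointing down it reaches from about 0.25 to 0.725 m from the base axis. Payload 4 kg.
Tool frame: the origin (TCP) lies on the centre line of the jaws, within the pads' length; the fingertips stand ahead of it and the grasp point (between the pads) lies 3 mm ahead of it (bot.tcp_to_tips is the z of the fingertips in the tool frame, in m); z points along the fingers, y is the line along which they close (so a half turn about z gives the same grasp; the last joint's range is limited). The gripper opens to 85 mm and grips with 20 to 120 N. Pads are 22 mm wide; open, the fingers measure 114 mm over their backs; the gripper's body (76 mm by 85 mm) begins 54 mm behind the grasp point. The pads swing forward as they close: fully open they stand 13 mm farther back than shut.
Start: joints at [1.333, 0.241, 0.005, 1.335, 0, 1.571], TCP at [0.118, 0.486, 0.253] pointing down, gripper open.
Joint ranges: [-2.72, 2.72], [-1.05, 1.87], [-1.09, 1.28], [-1.99, 2.15], [-1.42, 1.44], [-3.14, 3.14]. Speed limits (rad/s): [2.79, 2.79, 3.14, 3.14, 3.14, 3.14].

INTERFACE

Orientations are given as a unit quaternion [x, y, z, w].
In Python, from workcell import telemetry, camera, camera_params, ticket, boxes_of, cut_out, spot_point, bot gives the robot as it stands.
- The arm moves only by the shell command python3 -m creep 'ROWS'. ROWS is text: rows parted by semicolons, each of 5 numbers parted by spaces: the opening, from 0 (shut) to 1 (fully open), then the shift along the tool's x, y, z in units of 150 mm (1.0 is 150 mm), then the turn about the tool's z in units of 180 degrees (1.0 is 180 degrees). In form: claw x y z turn; .... A call has 1 to 12 rows; each row is the pose to reach, as a shift and turn from the pose commanded when the call began, along the tool's axes at that moment, turning the shorter way round; what a row does not reach only later rows make up. A row lasts 1/8 s, in which the tool goes at most 62.5 mm and 10.7 degrees, less where a joint would pass 70% of its speed; a pose out of reach is approached as far as the arm can. A call with a number of a shift or a turn outside -1 to 1 is refused whole. A call with a gripper value outside its range is refused whole. The fingers move at their own pace and stop on an object; the grip force is fixed at half the most. Time passes only in rows, so rows that repeat a pose let the fingers close. It gives the time, the measured TCP pose, the force, the opening and the grip force at its end, in the units of the state.
- telemetry.get_obs(): the state, without advancing time (a new reading comes with each control period).
- camera(name): name is "side" or "top" or "wrist"; returns the picture (420x560x3 uint8, red, green, blue); there is no depth.
- camera_params(name): a dict with "camera_matrix" (3x3 intrinsics, pixels), "eye" and "attitude" of the camera in the world. Camera axes: x right, y down, z forward; pixel columns grow to the right and rows downward; lengths in m; the calibration is good to about 2 mm. A picture is of the moment at which its call begins: read the wrist's pose just before it. camera_params takes no time and is no camera call; for the wrist camera it gives the pose at the moment of the call.
- ticket.job_done(): hands the job in; it is judged then, once.
Trained networks look in the newest picture that a camera, given by its name, has taken for a name from the list of things; names that differ only in an ending like _2 or _b are one class to them, and where a whole thing is asked for, a point or a joint stands for the part that bears it (a point fixed in the world has none). Each returns a list of dicts, best first, with "conf" (0 to 1); they miss things now and then, are a little off and sometimes report something else, mostly with a low value. They report only what shows in the picture. A call takes as long as a camera call. They do not tell look-alikes from the thing itself.
- boxes_of(thing, camera): "at" ([x, y, z] in m, in world coordinates, good to about 4 mm: the middle of the surface that is visible of it).
- cut_out(thing, camera): "pixels" (420x560 bool, what is visible of it).
- spot_point(thing, camera): "at" ([x, y, z] in m, in world coordinates, good to about 4 mm: a listed point, or the origin of a listed thing).
The state is a dict: "clock": time; "joint_pos": joint angles; "joint_vel": joint speeds; "tau": joint torques, N m; "eef_pos": TCP position; "tool_rot": TCP orientation; "ft_force": force on the tool from outside, world axes, zero at the start; "ft_torque": the same for the moment, N m; "grip_width": finger opening in m; "grasp_force": force on a finger pad.
Only numpy, scipy, OpenCV 4.12 (cv2) and the standard library are available. Lean on these libraries where they do the work, as an engineer would, in place of code of your own. Each camera call takes 0.05 s, during which the arm holds its last target. There are 200 camera calls.

TASK

The jar and the dropper bottle stand in the way of the model drawer: set both aside on the blue mat, pull the drawer open by its knob, and lay the blue dental cast flat in the yellow case pan, leaving the plain cast in the drawer. Then push the drawer fully home and stand the jar and the bottle upright again, each on the very spot where it stood at the start. Set things down gently: plaster chips and glass breaks if let fall.

Things in the scene. Friction and masses are not known exactly. Their poses are not given: they have to be found in the camera images.
- cotton_jar: white-clear round jar with a red screw lid, 62 mm in diameter, 86 mm tall, 0.25 kg; stands in front of the drawer, with the bottle; origin at the centre of its underside, z up. The lid (56 mm across) is its top 11 mm; the glass just below is 58 mm across; grip it across there, fingers about 60 to 85 mm above its foot. Where it stands at the start is where it must stand at the end.
- dropper_bottle: small brown glass dropper bottle, 33 mm in diameter, 102 mm tall in all, 0.07 kg; origin at the centre of its underside, z up. Body up to 62 mm; round black collar 24 mm across from 62 to 77 mm; rubber bulb 12 mm across above it up to 102 mm. Grip it by the collar, about 70 mm above its foot. Where it stands at the start is where it must stand at the end.
- cast_blue: pale blue plaster cast of a dental arch with its teeth up, 59 mm (its x) by 66 mm (its y), 29 mm tall, 0.085 kg; lies in the drawer, at its left or right; origin at the centre of its underside, z up. The solid base that fingers grip is the lowest 16 mm; pinch across y with the fingertips close to the floor beneath.
- cast_plain: plain cream plaster cast of a dental arch, 56 mm (x) by 63 mm (y), 29 mm tall, beside the blue one in the drawer; stays there. Origin at the centre of its underside, z up.
- side_mat: blue ribbed silicone mat, the side area, fixed, 130 mm (x) by 140 mm (y), 3 mm thick; origin at the centre of its underside (on the worktop). Lies left or right of the drawer unit. Whatever lies at the right has the room's wall (at y = -0.54) beyond it; whatever lies at the left has a fixed splash shield, 0.25 m tall, nearer the robot and further left (x up to 0.49, y from 0.15).
- case_pan: yellow plastic case pan, fixed, 130 mm (x) by 140 mm (y), open at the top, walls 4 mm thick and 22 mm high; origin at the centre of its underside, its inner floor 4 to 5 mm above that. A blank paper ticket is clipped to its front wall (-x). Lies on the other side of the drawer unit from the mat.
- unit: white single-drawer model unit with a clear acrylic top through which the casts are seen, fixed on the worktop: 165 mm deep (x), 236 mm wide (y), 64 mm high. Origin at worktop height under the middle of its front edge (the opening's plane); its x points to its back, so the drawer comes out along its -x. The knob is in the middle of the front.
- drawer (a joint): drawer opening in metres: 0 fully home, 0.13 fully open, ajar by 0.04 to 0.052 at the start; slides stiffly (1.5 N), stays where left. Front panel 10 mm thick, 232 mm wide, upper edge 57 mm above the worktop. Floor inside 16 mm above the worktop, 210 mm wide; side walls 39 mm high. The casts ride along and come clear of the acrylic top when it is open by about 0.1.
- drawer_knob (a point): centre of the steel drawer knob, 36 mm above the worktop: a round knob 22 mm across that sticks out 26 mm from the drawer front, this point lying 18 mm in front of it; x and y axes as the unit's, moves with the drawer. Can be pinched from above with the fingers left and right of it (closing along y).
Things that resemble listed ones, but are neither listed nor needed, are in the scene too. Leave any orange or pink look-alike of the dropper_bottle alone.

How it is judged:
By the outcome, as a careful person would: the job done as asked, in the order asked, and still so for the second after the job is handed in, with the robot touching nothing.
It also fails if it takes over 147 s, if anything falls off the work surface, if the arm or the gripper's body presses on something with over 40 N, if the wrist force passes 120 N, or if a joint passes its speed limit or range.

## Working session

There is one attempt and no reset: what is moved stays moved. The work goes in short steps, Python scripts to look and compute and a shell command to move; the robot and the scene stay as the last step left them, time stands still between calls to the robot, and variables do not carry over. Pictures are saved under pics/ and viewed, at most 14 in all, crops included, and the job is handed in when it is done.

```bash
mkdir -p pics; ls; cat > h.py <<'E'
import numpy as np, cv2
from workcell import telemetry, camera, camera_params, ticket, boxes_of, cut_out, spot_point, bot
from scipy.spatial.transform import Rotation as R
def save(n,f): 
    im=camera(n); cv2.imwrite('pics/'+f,im[:,:,::-1]); return im
E
python3 - <<'E'
from h import *
o=telemetry.get_obs(); print(o['eef_pos'],o['tool_rot'],R.from_quat(o['tool_rot']).as_matrix().round(3).tolist(),bot.tcp_to_tips)
a=save('top','top0.png');b=save('side','side0.png')
for c in('top','side'):
    p=camera_params(c);print(c,p)
    for t in ['cotton_jar','dropper_bottle','cast_blue','cast_plain','side_mat','case_pan','unit','drawer_knob']:
        print(c,t,[(np.round(d['at'],3).tolist(),round(d['conf'],2)) for d in spot_point(t,c)][:4])
E
```

```text
pics
[0.11762802 0.48536775 0.25241143] [ 1.18606956e-01  9.92940724e-01 -1.04335195e-03 -1.40440292e-04] [[-0.972, 0.236, -0.001], [0.236, 0.972, -0.002], [0.0, -0.002, -1.0]] 0.022
top {'camera_matrix': array([[397.83676368,   0.        , 281.90063394],
       [  0.        , 397.83676368, 207.16344282],
       [  0.        ,   0.        ,   1.        ]]), 'eye': array([ 0.4654736 , -0.16226657,  0.94432082]), 'attitude': array([-0.69998466,  0.71361984, -0.02057476,  0.01857063])}
top cotton_jar [([0.487, -0.072, 0.003], 0.6)]
top dropper_bottle [([0.384, -0.473, 0.001], 0.81), ([0.489, -0.17, 0.004], 0.71), ([0.637, -0.295, -0.003], 0.58)]
top cast_blue [([0.588, -0.074, 0.015], 0.9)]
top cast_plain [([0.589, -0.175, 0.014], 0.62)]
top side_mat [([0.593, 0.108, -0.002], 0.93)]
top case_pan [([0.521, -0.369, -0.0], 0.87)]
top unit [([0.59, -0.126, -0.002], 0.86)]
top drawer_knob [([0.517, -0.125, 0.031], 0.83)]
side {'camera_matrix': array([[459.96851582,   0.        , 278.63229304],
       [  0.        , 459.96851582, 213.04170505],
       [  0.        ,   0.        ,   1.        ]]), 'eye': array([0.34616769, 0.53423644, 0.66729317]), 'attitude': array([-0.11158749,  0.90012807, -0.41788217,  0.05188631])}
side cotton_jar [([0.485, -0.065, -0.0], 0.73), ([0.59, 0.108, 0.001], 0.41)]
side dropper_bottle [([0.38, -0.468, -0.0], 0.64), ([0.591, -0.082, 0.018], 0.61), ([0.494, -0.175, -0.0], 0.57)]
side cast_blue [([0.59, -0.081, 0.017], 0.78)]
side cast_plain [([0.595, -0.17, 0.016], 0.59)]
side side_mat [([0.592, 0.108, 0.002], 0.74)]
side case_pan [([0.517, -0.373, -0.004], 0.65)]
side unit [([0.593, -0.125, 0.001], 0.59)]
side drawer_knob [([0.521, -0.121, 0.034], 0.91)]
```

View pics/top0.png

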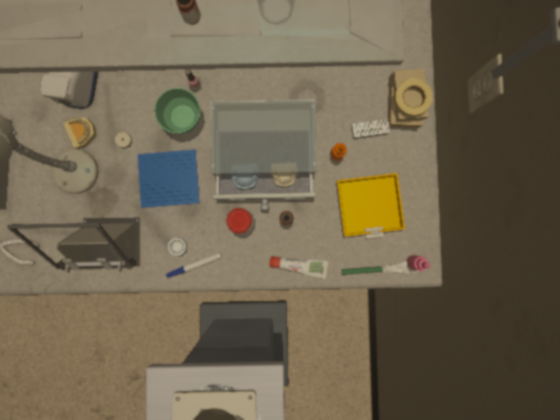

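View pics/side0.png

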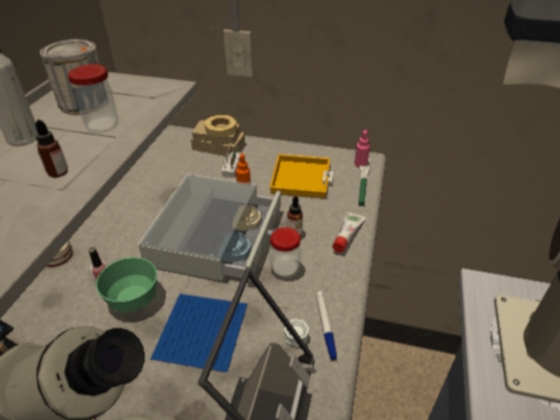

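Top view: jar lid at px (239,221), brown bottle at (287,218), knob (265,206), blue cast (244,178) left of plain (285,175). The mat is at the left (168,179), and the yellow pan at the right (370,205). The orange and pink bottles are look-alikes.

```bash
cat >> h.py <<'E'
def ray(c,uv,z,P=None):
    p=P or camera_params(c); d=R.from_quat(p['attitude']).apply(np.linalg.inv(p['camera_matrix'])@[uv[0],uv[1],1.]); e=p['eye']
    return e+d*(z-e[2])/d[2]
def proj(c,X,P=None):
    p=P or camera_params(c); q=R.from_quat(p['attitude']).inv().apply(np.array(X)-p['eye']); q=p['camera_matrix']@q; return q[:2]/q[2]
def to(x,y,z,dyaw=0):
    "shift in row units from the present commanded (approx. measured) pose"
    o=telemetry.get_obs(); M=R.from_quat(o['tool_rot']); return (M.inv().apply(np.array([x,y,z])-o['eef_pos'])/.15).round(3)
E
python3 - <<'E'
from h import *
for n in('top','side'):
    im=cv2.cvtColor(cv2.imread(f'pics/{n}0.png'),cv2.COLOR_BGR2HSV)
    def blobs(lo,hi,z,lab,x0,x1,y0,y1):
        m=cv2.inRange(im,np.array(lo),np.array(hi)); k=np.zeros_like(m);k[y0:y1,x0:x1]=m[y0:y1,x0:x1]
        cs=cv2.findContours(k,0,2)[0]; c=max(cs,key=cv2.contourArea); rc=cv2.minAreaRect(c)
        print(n,lab,cv2.boundingRect(c),rc, ray(n,rc[0],z).round(4)); 
        return rc
    def yaw(rc,z):
        b=[ray(n,q,z) for q in cv2.boxPoints(rc)]; 
        for i in range(4): v=b[(i+1)%4]-b[i]; print('  corner',b[i].round(3),'len',np.linalg.norm(v).round(3),'ang',np.degrees(np.arctan2(v[1],v[0])).round(1))
    w=(215,265,200,245) if n=='top' else (265,305,225,250)
    blobs([0,120,60],[8,255,255],.086,'lid',*w)
    w2=(330,410,165,245) if n=='top' else (260,340,145,205)
    w3=(130,205,140,215) if n=='top' else (145,255,285,375)
    a=blobs([15,150,80],[35,255,255],.022,'pan',*w2); b=blobs([100,140,60],[125,255,255],.003,'mat',*w3)
    if n=='top': yaw(a,.022);yaw(b,.003)
i=cv2.imread('pics/top0.png')
c=cv2.resize(i[90:250,205:325],None,fx=5,fy=3.75*0+5*0.75,interpolation=3) if 0 else cv2.resize(i[90:240,205:325],None,fx=4,fy=4,interpolation=2)
cv2.imwrite('pics/crop0.png',c)
E
```

```text
top lid (226, 208, 26, 26) ((238.50001525878906, 220.00001525878906), (24.748737335205078, 24.748737335205078), 45.0) [ 0.4871 -0.0711  0.086 ]
top pan (337, 173, 68, 64) ((370.4923400878906, 204.4384765625), (57.55211639404297, 62.14139938354492), 82.87498474121094) [ 0.5189 -0.3713  0.022 ]Traceback (most recent call last):
  File "<stdin>", line 16, in <module>
  File "<stdin>", line 6, in blobs
ValueError: max() iterable argument is empty
```

```bash
python3 -m creep '1 -0.3 -0.4 0 -0.05; 1 -0.6 -0.7 -0.1 -0.076; 1 -0.8 -1 -0.2 -0.076; 1 -0.85 -1 -0.2 -0.076'
python3 - <<'E'
from h import *
print(telemetry.get_obs()['eef_pos'],to(.32,.05,.27), to(.47,-.09,.25))
E
```

```text
clock: 1.4
eef_pos: [0.2071, 0.3079, 0.2846]
tool_rot: [0.001, 1.0, 0.001, 0.001]
ft_force: [-0.2, 1.2, 0.5]
grip_width: 0.0853
grasp_force: 0.0
[0.20710052 0.30788914 0.28463457] [-0.756 -1.718  0.096] [-1.758 -2.649  0.229]
```

```bash
python3 -m creep '1 -0.1 -0.4 0 0; 1 -0.2 -0.8 0 0; 1 -0.4 -1 0 0; 1 -0.7 -1 0 0'; python3 -m creep '1 -0.4 -0.4 0.1 0; 1 -0.8 -0.8 0.2 0; 1 -1 -1 0.2 0; 1 -1 -1 0.2 0; 1 -1 -1 0.2 0'
python3 - <<'E'
from h import *
print(telemetry.get_obs()['eef_pos'],to(.45,-.09,.25))
E
```

```text
clock: 1.9
eef_pos: [0.3121, 0.1589, 0.2839]
tool_rot: [0.001, 1.0, 0.001, 0.001]
ft_force: [0.8, 0.5, 0.8]
grip_width: 0.0854
grasp_force: 0.0
clock: 2.52
eef_pos: [0.463, 0.0094, 0.2522]
tool_rot: [0.001, 1.0, 0.0, -0.001]
ft_force: [-0.2, 0.0, -1.0]
grip_width: 0.0853
grasp_force: 0.0
[0.46299875 0.00937222 0.25219183] [ 0.085 -0.663  0.015]
```

```bash
python3 -m creep '1 0.1 -0.4 0 0; 1 0.2 -0.8 0 0; 1 0.2 -0.8 0 0; 1 0.2 -0.8 0 0; 1 0.2 -0.8 0 0'
python3 - <<'E'
from h import *
o=telemetry.get_obs();print(o['eef_pos'])
P=camera_params('wrist');print(P); save('wrist','w0.png')
for t in ['cotton_jar','dropper_bottle','cast_blue','cast_plain','unit','drawer_knob']:
    print(t,[(np.round(d['at'],4).tolist(),round(d['conf'],2)) for d in spot_point(t,'wrist')][:4])
E
```

```text
clock: 3.15
eef_pos: [0.4321, -0.108, 0.2534]
tool_rot: [-0.002, 1.0, 0.0, 0.0]
ft_force: [0.3, 1.1, 0.1]
grip_width: 0.0854
grasp_force: 0.0
[ 0.43206696 -0.10803616  0.25338571]
{'camera_matrix': array([[344.08286604,   0.        , 284.65025383],
       [  0.        , 344.08286604, 210.85523439],
       [  0.        ,   0.        ,   1.        ]]), 'eye': array([ 0.35328224, -0.10718562,  0.37379901]), 'attitude': array([0.69687448, 0.70009293, 0.1103502 , 0.10981203])}
cotton_jar [([0.492, -0.0744, -0.0017], 0.82)]
dropper_bottle [([0.4925, -0.1769, 0.0006], 0.61)]
cast_blue [([0.5874, -0.0817, 0.0169], 0.59)]
cast_plain [([0.5899, -0.1666, 0.0133], 0.74)]
unit [([0.5911, -0.1257, -0.0029], 0.6)]
drawer_knob [([0.5157, -0.1212, 0.0314], 0.55)]
```

View pics/w0.png

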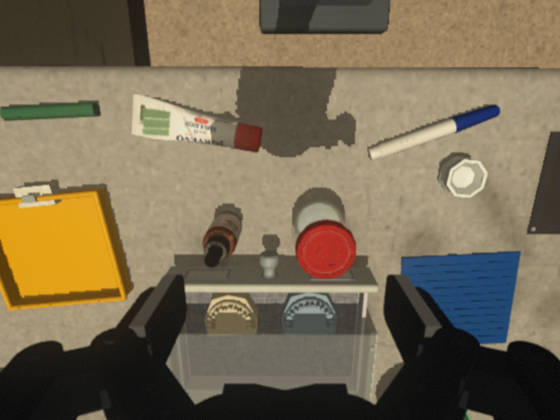

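Lid at px (326,250), bulb tip (213,255), knob (268,262), drawer front's upper edge from (187,288) to (377,291), and the blue cast at (309,310). The small white cup at (466,178) lies in front of the mat.

```bash
python3 - <<'E'
from h import *
P=camera_params('wrist'); i=cv2.imread('pics/w0.png'); h=cv2.cvtColor(i,cv2.COLOR_BGR2HSV)
m=((h[...,0]<8)|(h[...,0]>172))&(h[...,1]>150)&(h[...,2]>70); m[:200]=0; m=m.astype(np.uint8)*255
c=max(cv2.findContours(m,0,2)[0],key=cv2.contourArea); e=cv2.fitEllipse(c); print('lid',e)
for z in(.075,.08,.086): print(ray('wrist',e[0],z,P).round(4))
m=cv2.inRange(h,np.array([100,140,40]),np.array([125,255,255]));m[:240]=0;m[:, :390]=0
c=max(cv2.findContours(m,0,2)[0],key=cv2.contourArea);r=cv2.boxPoints(cv2.minAreaRect(c));print('mat',[ray('wrist',q,.003,P).round(3).tolist() for q in r])
print('panel',[ray('wrist',q,.057,P).round(4).tolist() for q in((187,288),(377,291))])
print('knob',ray('wrist',(268,262),.045,P).round(4))
# predicted vs seen: bottle
for X in([.4905,-.174]): pass
for x,y in((.49,-.174),(.487,-.172)):
  print((x,y),[proj('wrist',[x,y,z],P).round(1).tolist() for z in(0,.062,.077,.102)])
for x,y in((.49,-.0725),(.487,-.071)):
  print((x,y),[proj('wrist',[x,y,z],P).round(1).tolist() for z in(0,.086)],[proj('top',[x,y,z]).round(1).tolist() for z in(0,.086)])
cv2.imwrite('pics/c1.png',cv2.resize(i[190:300,180:380],None,fx=4,fy=4,interpolation=2))
t=cv2.imread('pics/top0.png'); cv2.imwrite('pics/c2.png',cv2.resize(t[150:240,205:325],None,fx=6,fy=6,interpolation=2))
E
```

```text
lid ((325.5587158203125, 249.61331176757812), (56.937686920166016, 59.529510498046875), 88.3674087524414)
[ 0.4881 -0.0691  0.075 ]
[ 0.4858 -0.0698  0.08  ]
[ 0.4831 -0.0706  0.086 ]
mat [[0.531, 0.03, 0.003], [0.523, 0.168, 0.003], [0.648, 0.2, 0.003], [0.657, 0.05, 0.003]]
panel [[0.5403, -0.2095, 0.057], [0.5432, -0.0111, 0.057]]
knob [ 0.516  -0.1253  0.045 ]
(0.49, -0.174) [[227.4, 224.0], [217.4, 245.7], [214.5, 252.1], [208.9, 264.1]]
(0.487, -0.172) [[229.0, 221.6], [219.3, 242.9], [216.4, 249.2], [211.0, 261.0]]
(0.49, -0.0725) [[315.2, 224.3], [323.1, 256.5]] [[243.0, 219.6], [239.2, 218.6]]
(0.487, -0.071) [[316.6, 221.8], [324.9, 253.5]] [[242.3, 220.9], [238.5, 220.0]]
```

View pics/c1.png

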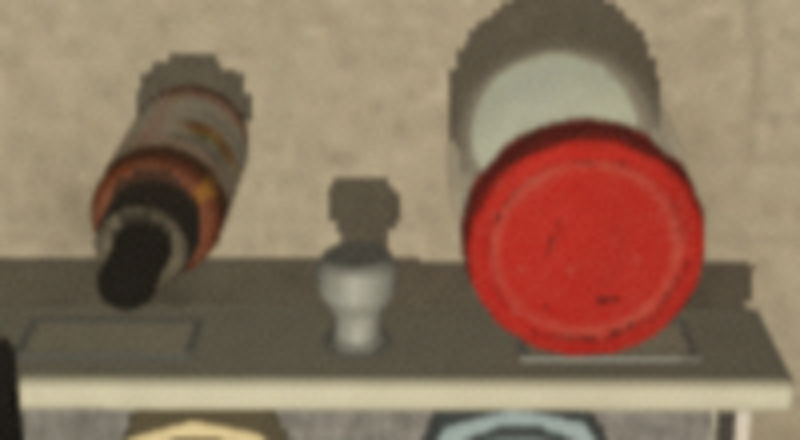

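```bash
python3 -m creep '1 -0.36 0.25 0 0; 1 -0.36 0.25 0.4 0; 1 -0.36 0.25 0.6 0; 1 -0.36 0.25 0.6 0; 1 -0.36 0.25 0.6 0'
python3 - <<'E'
from h import *
print(to(.4865,-.0705,.082),bot.tcp_to_tips)
E
```

```text
clock: 4.12
eef_pos: [0.4866, -0.0723, 0.1646]
tool_rot: [-0.0, 1.0, -0.0, 0.001]
ft_force: [0.0, -0.2, 0.1]
grip_width: 0.0855
grasp_force: 0.0
[0.002 0.012 0.551] 0.022
```

```bash
python3 -m creep '1 0 0.01 0.3 0; 1 0 0.01 0.5 0; 1 0 0.01 0.55 0; 1 0 0.01 0.55 0; 0.75 0 0.01 0.55 0; 0.65 0 0.01 0.55 0; 0.5 0 0.01 0.55 0; 0.5 0 0.01 0.55 0; 0.5 0 0.01 0.55 0; 0.5 0 0.01 0.55 0'
```

```text
clock: 5.38
eef_pos: [0.4872, -0.0707, 0.0828]
tool_rot: [-0.001, 1.0, -0.0, 0.002]
ft_force: [0.2, 1.4, 7.0]
grip_width: 0.0544
grasp_force: 61.9
```

```bash
python3 -m creep '0.5 0 0 -0.1 0; 0.5 0 0 -0.3 0; 0.5 0 0 -0.6 0; 0.5 0 0.3 -0.6 0; 0.5 -0.2 0.6 -0.6 0; 0.5 -0.5 0.9 -0.6 0; 0.5 -0.8 1 -0.6 0; 0.5 -0.8 1 -0.6 0'
python3 - <<'E'
from h import *
print(to(.61,.115,.0875))
E
```

```text
clock: 6.38
eef_pos: [0.6079, 0.0813, 0.1699]
tool_rot: [-0.002, 1.0, 0.0, 0.0]
ft_force: [-1.0, 0.4, -2.7]
grip_width: 0.0543
grasp_force: 64.0
[-0.014  0.225  0.549]
```

```bash
python3 -m creep '0.5 0 0.22 0.1 0; 0.5 0 0.22 0.3 0; 0.5 0 0.22 0.45 0; 0.5 0 0.22 0.5 0; 0.5 0 0.22 0.53 0; 0.5 0 0.22 0.54 0; 0.5 0 0.22 0.55 0; 0.5 0 0.22 0.555 0; 0.5 0 0.22 0.555 0'
```

```text
clock: 7.5
eef_pos: [0.6056, 0.1125, 0.0878]
tool_rot: [-0.0, 1.0, 0.0, 0.0]
ft_force: [-0.5, 0.7, -2.8]
grip_width: 0.0543
grasp_force: 64.3
```

```bash
python3 -m creep '0.5 0 0 0.006 0; 0.5 0 0 0.012 0; 0.5 0 0 0.016 0; 0.5 0 0 0.016 0'
```

```text
clock: 8.0
eef_pos: [0.6059, 0.1125, 0.0859]
tool_rot: [-0.0, 1.0, 0.0, 0.001]
ft_force: [-1.3, 0.5, 2.5]
grip_width: 0.0544
grasp_force: 64.7
```

```bash
python3 -m creep '0.65 0 0 0 0; 0.8 0 0 0 0; 0.95 0 0 0 0; 1 0 0 0 0; 1 0 0 -0.2 0; 1 0 0 -0.6 0; 1 0 -0.4 -0.6 0; 1 0.2 -0.8 -0.6 0; 0.7 0.5 -1 -0.6 0; 0.6 0.8 -1 -0.6 0; 0.6 0.8 -1 -0.6 0'
python3 - <<'E'
from h import *
print(to(.487,-.172,.075))
save('side','s1.png')
for t in ['cotton_jar']:
  for d in spot_point(t,'side')[:3]: print(d)
E
```

```text
clock: 9.38
eef_pos: [0.4815, -0.0381, 0.1746]
tool_rot: [0.0, 1.0, 0.0, -0.002]
ft_force: [0.2, -0.6, -1.2]
grip_width: 0.0513
grasp_force: 0.0
[-0.04  -0.893  0.664]
{'at': [0.6054, 0.1161, 0.0035], 'conf': 0.6}
```

```bash
python3 -m creep '0.6 -0.04 -0.4 0 0; 0.6 -0.04 -0.8 0 0; 0.6 -0.04 -0.9 0.1 0; 0.6 -0.04 -0.9 0.4 0; 0.6 -0.04 -0.9 0.5 0; 0.6 -0.04 -0.9 0.5 0; 0.6 -0.04 -0.9 0.5 0'
python3 - <<'E'
from h import *
print(to(.487,-.172,.083))
E
```

```text
clock: 10.35
eef_pos: [0.4931, -0.1723, 0.1013]
tool_rot: [-0.001, 1.0, -0.0, 0.001]
ft_force: [0.1, 0.4, -1.3]
grip_width: 0.0513
grasp_force: 0.0
[0.041 0.002 0.122]
```

```bash
python3 -m creep '0.6 0.04 0 0 0; 0.6 0.04 0 0.1 0; 0.6 0.04 0 0.12 0; 0.6 0.04 0 0.12 0;0.45 0.04 0 0.12 0; 0.35 0.04 0 0.12 0; 0.25 0.04 0 0.12 0; 0.2 0.04 0 0.12 0; 0.2 0.04 0 0.12 0; 0.2 0.04 0 0.12 0'
```

```text
clock: 11.6
eef_pos: [0.4861, -0.1728, 0.0825]
tool_rot: [-0.0, 1.0, -0.0, 0.0]
ft_force: [0.0, -0.9, 3.8]
grip_width: 0.0226
grasp_force: 51.5
```

```bash
python3 -m creep '0.2 0 0 -0.1 0; 0.2 0 0 -0.3 0; 0.2 0 0 -0.55 0; 0.2 0 0.3 -0.55 0; 0.2 0 0.6 -0.55 0; 0.2 -0.2 0.9 -0.55 0; 0.2 -0.4 1 -0.55 0; 0.2 -0.4 1 -0.55 0'
python3 - <<'E'
from h import *
print(to(.555,.065,.0875))
E
```

```text
clock: 12.6
eef_pos: [0.5472, -0.0208, 0.165]
tool_rot: [-0.002, 1.0, 0.0, 0.001]
ft_force: [-0.1, -0.2, -1.2]
grip_width: 0.0219
grasp_force: 51.6
[-0.054  0.572  0.517]
```

```bash
python3 -m creep '0.2 -0.05 0.3 0 0; 0.2 -0.05 0.57 0.1 0; 0.2 -0.05 0.57 0.3 0; 0.2 -0.05 0.57 0.42 0; 0.2 -0.05 0.57 0.47 0; 0.2 -0.05 0.57 0.5 0; 0.2 -0.05 0.57 0.5 0; 0.2 -0.05 0.57 0.51 0; 0.2 -0.05 0.57 0.515 0; 0.2 -0.05 0.57 0.52 0; 0.2 -0.05 0.57 0.52 0'
```

```text
clock: 13.98
eef_pos: [0.5531, 0.0629, 0.0866]
tool_rot: [-0.0, 1.0, -0.0, -0.0]
ft_force: [-0.5, 0.7, -0.1]
grip_width: 0.0221
grasp_force: 51.7
```

```bash
python3 -m creep '0.2 0 0 0.006 0; 0.2 0 0 0.01 0; 0.2 0 0 0.01 0'
```

```text
clock: 14.35
eef_pos: [0.5533, 0.063, 0.0856]
tool_rot: [-0.001, 1.0, 0.0, 0.0]
ft_force: [-0.5, -0.6, 2.9]
grip_width: 0.0221
grasp_force: 52.5
```

```bash
python3 -m creep '0.3 0 0 0 0; 0.45 0 0 0 0; 0.5 0 0 0 0; 0.5 0 0 -0.2 0; 0.5 0 0 -0.5 0; 0.5 0 -0.4 -0.55 0; 0.5 0.1 -0.8 -0.55 0; 0.5 0.25 -1 -0.55 0; 0.5 0.25 -1 -0.55 0; 0.5 0.25 -1 -0.55 0'
python3 - <<'E'
from h import *
save('top','t1.png')
for c in('top',):
 for t in ['drawer_knob','cotton_jar','dropper_bottle']: print(t,[(np.round(d['at'],4).tolist(),round(d['conf'],2)) for d in spot_point(t,c)][:4])
print(to(.514,-.1245,.039))
E
```

```text
clock: 15.6
eef_pos: [0.5161, -0.0869, 0.1677]
tool_rot: [-0.0, 1.0, 0.0, 0.0]
ft_force: [-0.2, 1.3, -0.3]
grip_width: 0.0425
grasp_force: 0.0
drawer_knob [([0.5173, -0.1292, 0.0348], 0.84), ([0.5872, -0.1715, 0.0128], 0.27)]
cotton_jar []
dropper_bottle [([0.3825, -0.4734, -0.0021], 0.62), ([0.6381, -0.2991, -0.0025], 0.58)]
[ 0.016 -0.256  0.857]
```

View pics/t1.png

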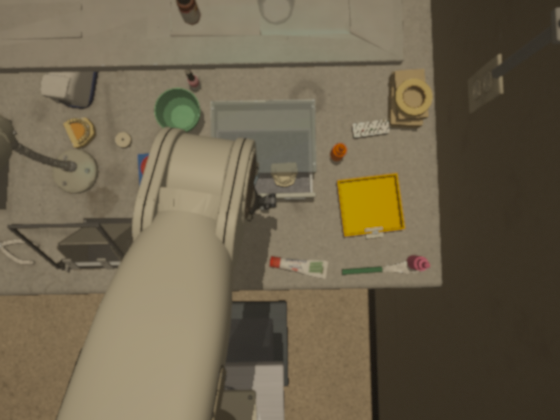

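The arm hides the mat at the left; the drawer and pan are unchanged. Next, the knob.

```bash
python3 -m creep '0.6 0.01 -0.25 0 0; 0.6 0.01 -0.26 0.3 0; 0.6 0.01 -0.26 0.6 0; 0.6 0.01 -0.26 0.8 0; 0.6 0.01 -0.26 0.84 0; 0.6 0.01 -0.26 0.84 0; 0.4 0.01 -0.26 0.84 0; 0.2 0.01 -0.26 0.84 0; 0.15 0.01 -0.26 0.84 0; 0.15 0.01 -0.26 0.84 0'
```

```text
clock: 17.05
eef_pos: [0.5157, -0.1248, 0.0435]
tool_rot: [-0.001, 1.0, 0.001, 0.002]
ft_force: [-0.1, 5.7, 5.6]
grip_width: 0.0194
grasp_force: 58.4
```

```bash
python3 -m creep '0.15 0.03 0 0 0; 0.15 0.1 0 0 0; 0.15 0.2 0 0 0; 0.15 0.3 0 0 0; 0.15 0.4 0 0 0; 0.15 0.47 0 0 0; 0.15 0.52 0 0 0; 0.15 0.54 0 0 0; 0.15 0.54 0 0 0; 0.15 0.54 0 0 0'
```

```text
clock: 18.3
eef_pos: [0.4347, -0.1248, 0.0435]
tool_rot: [-0.001, 1.0, 0.002, 0.002]
ft_force: [-0.3, 6.4, 7.9]
grip_width: 0.0191
grasp_force: 59.8
```

```bash
python3 -m creep '0.35 0 0 0 0; 0.5 0 0 0 0; 0.6 0 0 -0.1 0; 0.6 0 0 -0.4 0; 0.6 0 0 -0.8 0; 0.8 0 0 -1 0; 1 0.05 0.1 -1 0; 1 0.05 0.1 -1 0;1 0.05 0.1 -1 0'
python3 - <<'E'
from h import *
print(telemetry.get_obs()['eef_pos'],camera_params('wrist'))
save('wrist','w2.png')
for t in ['cast_blue','cast_plain','drawer_knob','case_pan','side_mat']: print(t,[(np.round(d['at'],4).tolist(),round(d['conf'],2)) for d in spot_point(t,'wrist')][:4])
E
```

```text
clock: 19.42
eef_pos: [0.4247, -0.1109, 0.1902]
tool_rot: [-0.001, 1.0, 0.0, -0.001]
ft_force: [0.6, 0.5, 0.1]
grip_width: 0.0854
grasp_force: 0.0
[ 0.42472369 -0.11089496  0.19021048] {'camera_matrix': array([[344.08286604,   0.        , 284.65025383],
       [  0.        , 344.08286604, 210.85523439],
       [  0.        ,   0.        ,   1.        ]]), 'eye': array([ 0.34630131, -0.10984285,  0.31086298]), 'attitude': array([0.69792478, 0.69939002, 0.10911735, 0.10884855])}
cast_blue [([0.5043, -0.0812, 0.0189], 0.55)]
cast_plain [([0.5131, -0.1662, 0.0159], 0.85)]
drawer_knob [([0.4343, -0.122, 0.0343], 0.75)]
case_pan [([0.5168, -0.3717, -0.0029], 0.89)]
side_mat [([0.5914, 0.1035, -0.0006], 0.59), ([0.5197, -0.372, -0.0044], 0.24)]
```

View pics/w2.png

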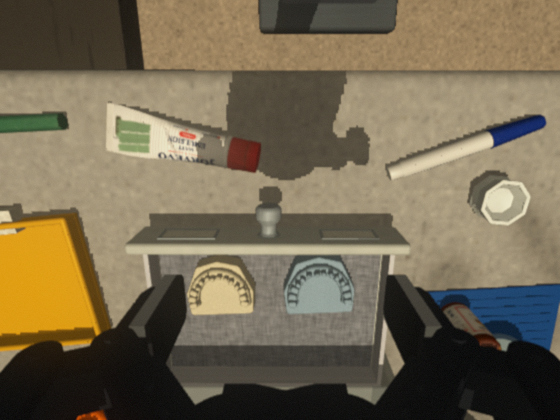

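Drawer is open. Blue cast spans px columns 285–354, rows 256–313, and the drawer side wall is at ~385. The plain cast is at 188–255, and the bottle is on the mat at (470,330).

```bash
python3 - <<'E'
from h import *
P=camera_params('wrist'); i=camera('wrist')
for t in('cast_blue','cast_plain'):
    m=cut_out(t,'wrist')[0]['pixels'].astype(np.uint8)
    c=max(cv2.findContours(m,0,2)[0],key=cv2.contourArea); print(t,cv2.boundingRect(c),cv2.minAreaRect(c))
    x,y,w,hh=cv2.boundingRect(c)
    print([ray('wrist',q,.032,P).round(4).tolist() for q in((x,y+hh),(x+w,y+hh),(x+w/2,y))])
    if t=='cast_blue':
        for row in range(y+hh-25,y+hh,4): s=np.flatnonzero(m[row]);print(row,s[0],s[-1])
    for X in([.5055,-.078],[.5055,-.166]):
        pass
print('wall', [ray('wrist',q,.055,P).round(4).tolist() for q in((390,254),(385,365),(147,254),(165,365))])
cv2.imwrite('pics/c3.png',cv2.resize(i[200:370,270:420,::-1],None,fx=4,fy=4,interpolation=2)[:600])
E
```

```text
cast_blue (284, 253, 71, 58) ((319.0, 281.5), (57.0, 70.0), 90.0)
[[0.5361, -0.1106, 0.032], [0.536, -0.0437, 0.032], [0.4763, -0.0791, 0.032]]
286 284 354
290 284 354
294 285 353
298 285 353
302 286 352
306 287 351
310 289 300
cast_plain (188, 252, 69, 61) ((221.67156982421875, 281.6178283691406), (59.573307037353516, 68.31571960449219), 87.61405944824219)
[[0.5385, -0.2012, 0.032], [0.5384, -0.136, 0.032], [0.4755, -0.1652, 0.032]]
wall [[0.4665, -0.024, 0.055], [0.5778, -0.018, 0.055], [0.4668, -0.2225, 0.055], [0.5781, -0.2195, 0.055]]
```

View pics/c3.png

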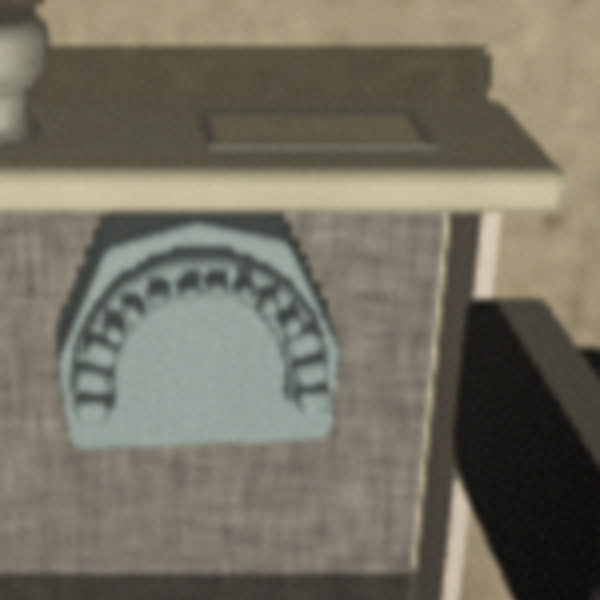

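```bash
python3 -m creep '0.88 -0.3 0.1 0.1 0; 0.88 -0.58 0.22 0.4 0; 0.88 -0.58 0.22 0.55 0; 0.88 -0.58 0.22 0.55 0; 0.88 -0.58 0.22 0.55 0;0.88 -0.58 0.22 0.55 0'
python3 - <<'E'
from h import *
print(to(.512,-.078,.046))
E
```

```text
clock: 20.62
eef_pos: [0.5135, -0.0786, 0.1108]
tool_rot: [-0.0, 1.0, -0.0, 0.002]
ft_force: [-0.6, 0.1, 0.6]
grip_width: 0.0753
grasp_force: 0.0
[0.011 0.004 0.432]
```

```bash
python3 -m creep '0.88 0.01 0 0.15 0; 0.88 0.01 0 0.28 0; 0.88 0.01 0 0.36 0; 0.88 0.01 0 0.4 0; 0.88 0.01 0 0.43 0; 0.88 0.01 0 0.43 0; 0.88 0.01 0 0.43 0'
```

```text
clock: 21.5
eef_pos: [0.5116, -0.0781, 0.0451]
tool_rot: [-0.0, 1.0, -0.0, 0.0]
ft_force: [0.4, -0.4, 0.1]
grip_width: 0.075
grasp_force: 0.0
```

```bash
python3 -m creep '0.88 0 0 0.02 0; 0.88 0 0 0.03 0; 0.88 0 0 0.03 0; 0.88 0 0 0.03 0'
```

```text
clock: 22.0
eef_pos: [0.5112, -0.0781, 0.0402]
tool_rot: [-0.0, 1.0, 0.0, -0.0]
ft_force: [0.2, 0.9, 0.1]
grip_width: 0.0751
grasp_force: 0.0
```

```bash
python3 -m creep '0.88 0 0 0.01 0; 0.88 0 0 0.02 0; 0.88 0 0 0.02 0; 0.88 0 0 0.02 0'
```

```text
clock: 22.5
eef_pos: [0.5112, -0.0781, 0.0371]
tool_rot: [-0.0, 1.0, -0.0, -0.0]
ft_force: [-0.8, -0.6, 0.7]
grip_width: 0.0753
grasp_force: 0.0
```

```bash
python3 -m creep '0.88 0 0 0.01 0; 0.88 0 0 0.02 0; 0.88 0 0 0.02 0; 0.88 0 0 0.02 0'
```

```text
clock: 23.0
eef_pos: [0.5112, -0.0781, 0.0341]
tool_rot: [-0.0, 1.0, 0.0, -0.0]
ft_force: [-0.4, 0.7, -0.6]
grip_width: 0.0751
grasp_force: 0.0
```

```bash
python3 -m creep '0.84 0 0 0 0; 0.8 0 0 0 0; 0.76 0 0 0 0; 0.7 0 0 0 0; 0.65 0 0 0 0; 0.65 0 0 0 0; 0.65 0 0 0 0'
```

```text
clock: 23.88
eef_pos: [0.5122, -0.0781, 0.0353]
tool_rot: [-0.001, 1.0, -0.0, 0.001]
ft_force: [-0.4, -0.1, 5.1]
grip_width: 0.0622
grasp_force: 64.7
```

```bash
python3 -m creep '0.65 0 0 -0.05 0; 0.65 0 0 -0.15 0; 0.65 0 0 -0.3 0; 0.65 0 0 -0.6 0; 0.65 0 0 -0.7 0; 0.65 0 0 -0.7 0'
```

```text
clock: 24.62
eef_pos: [0.5121, -0.0782, 0.1404]
tool_rot: [-0.0, 1.0, -0.0, 0.002]
ft_force: [-0.4, -0.1, -1.3]
grip_width: 0.0624
grasp_force: 65.2
```

```bash
python3 -m creep '0.65 0 -0.2 0 0; 0.65 0 -0.5 0 0; 0.65 0 -0.8 0 0; 0.65 0 -1 0 0; 0.65 0 -1 0 0; 0.65 0 -1 0 0'
python3 - <<'E'
from h import *
print(to(.519,-.3715,.08)); i=save('wrist','w3.png'); save('top','t3.png')
for c in('wrist','top'): print([(np.round(d['at'],4).tolist(),round(d['conf'],2)) for d in spot_point('case_pan',c)][:2])
E
```

```text
clock: 25.38
eef_pos: [0.5103, -0.2274, 0.1375]
tool_rot: [-0.0, 1.0, 0.001, -0.001]
ft_force: [0.3, -0.3, -1.3]
grip_width: 0.0619
grasp_force: 65.2
[-0.058 -0.962  0.382]
[([0.5202, -0.3697, -0.0057], 0.87)]
[]
```

View pics/w3.png

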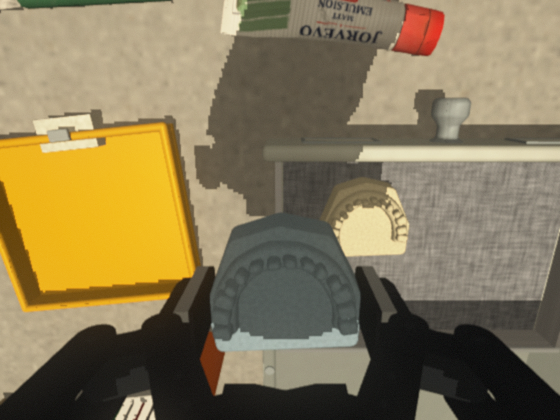

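```bash
python3 -m creep '0.65 -0.02 -0.2 0 0; 0.65 -0.04 -0.5 0 0; 0.65 -0.08 -0.8 0 0; 0.65 -0.08 -0.96 0 0; 0.65 -0.08 -0.96 0.1 0; 0.65 -0.08 -0.96 0.3 0; 0.65 -0.08 -0.96 0.45 0; 0.65 -0.08 -0.96 0.55 0; 0.65 -0.08 -0.96 0.6 0; 0.65 -0.08 -0.96 0.6 0; 0.65 -0.08 -0.96 0.6 0'
python3 - <<'E'
from h import *
print(to(.523,-.3715,.0255))
E
```

```text
clock: 26.95
eef_pos: [0.5242, -0.3724, 0.0502]
tool_rot: [-0.001, 1.0, -0.001, 0.001]
ft_force: [0.1, -0.1, -0.4]
grip_width: 0.0618
grasp_force: 65.3
[0.008 0.006 0.165]
```

```bash
python3 -m creep '0.65 0 0 0.05 0; 0.65 0 0 0.1 0; 0.65 0 0 0.13 0; 0.65 0 0 0.145 0; 0.65 0 0 0.155 0; 0.65 0 0 0.16 0; 0.65 0 0 0.16 0'
```

```text
clock: 27.82
eef_pos: [0.5236, -0.3721, 0.0253]
tool_rot: [-0.001, 1.0, -0.0, 0.0]
ft_force: [-0.4, 0.4, -1.7]
grip_width: 0.062
grasp_force: 65.3
```

```bash
python3 -m creep '0.65 0 0 0.006 0; 0.65 0 0 0.012 0; 0.65 0 0 0.012 0'
```

```text
clock: 28.2
eef_pos: [0.5236, -0.3721, 0.0234]
tool_rot: [-0.0, 1.0, -0.0, 0.0]
ft_force: [0.3, 0.0, -0.0]
grip_width: 0.0618
grasp_force: 65.3
```

```bash
python3 -m creep '0.65 0 0 0.005 0; 0.65 0 0 0.01 0; 0.65 0 0 0.01 0'
```

```text
clock: 28.58
eef_pos: [0.5236, -0.3722, 0.0234]
tool_rot: [-0.0, 1.0, -0.0, 0.0]
ft_force: [-2.3, 2.5, 7.5]
grip_width: 0.062
grasp_force: 66.5
```

Contact. Release slowly and rise.

```bash
python3 -m creep '0.74 0 0 -0.004 0; 0.78 0 0 -0.004 0; 0.82 0 0 -0.004 0; 0.86 0 0 -0.004 0; 0.88 0 0 -0.004 0; 0.88 0 0 -0.004 0; 0.88 0 0 -0.1 0; 0.88 0 0 -0.3 0; 0.88 0 0 -0.6 0; 0.88 0 0 -0.9 0; 0.88 0 0 -0.9 0'
python3 - <<'E'
from h import *
i=save('wrist','w4.png'); 
for t in('cast_blue','case_pan'): print([(np.round(d['at'],4).tolist(),round(d['conf'],2)) for d in spot_point(t,'wrist')][:2])
print(to(.4347,-.1248,.15))
E
```

```text
clock: 29.95
eef_pos: [0.5262, -0.374, 0.1636]
tool_rot: [-0.0, 1.0, -0.003, 0.005]
ft_force: [0.8, 0.6, 0.2]
grip_width: 0.0751
grasp_force: 0.0
[([0.5161, -0.3764, 0.0062], 0.57)]
[]
[0.589 1.648 0.047]
```

View pics/w4.png

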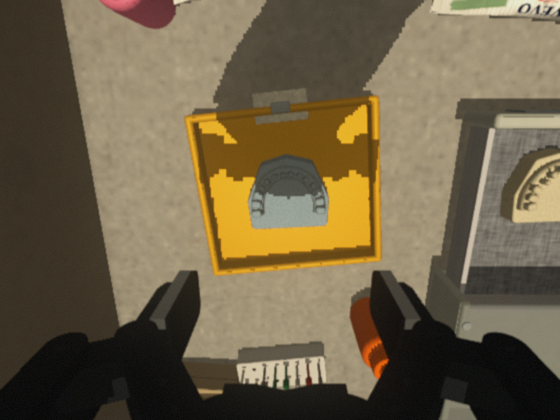

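Blue cast lies flat mid-pan at px (288,195), inside the pan walls. Now the drawer.

```bash
python3 -m creep '0.8 0.1 0.3 0 0; 0.7 0.3 0.6 0 0; 0.6 0.5 0.9 0 0; 0.6 0.59 1 0 0; 0.6 0.59 1 0 0; 0.6 0.59 1 0 0'; python3 -m creep '0.6 0 0.4 0 0; 0.6 0 0.65 0 0; 0.6 0 0.65 0 0; 0.6 0 0.65 0 0'
python3 - <<'E'
from h import *
print(to(.4347,-.1248,.0435))
E
```

```text
clock: 30.85
eef_pos: [0.4353, -0.2227, 0.1564]
tool_rot: [-0.0, 1.0, -0.0, -0.0]
ft_force: [0.8, 0.4, -0.1]
grip_width: 0.0513
grasp_force: 0.0
clock: 31.35
eef_pos: [0.4356, -0.1255, 0.1567]
tool_rot: [-0.0, 1.0, -0.0, 0.0]
ft_force: [-0.3, -0.3, -0.1]
grip_width: 0.0515
grasp_force: 0.0
[0.007 0.005 0.755]
```

```bash
python3 -m creep '0.6 0.007 0.005 0.3 0; 0.6 0.007 0.005 0.6 0; 0.6 0.007 0.005 0.75 0; 0.6 0.007 0.005 0.755 0; 0.6 0.007 0.005 0.755 0; 0.4 0.007 0.005 0.755 0; 0.2 0.007 0.005 0.755 0; 0.15 0.007 0.005 0.755 0; 0.15 0.007 0.005 0.755 0'; python3 -m creep '0.15 -0.05 0 0 0; 0.15 -0.15 0 0 0; 0.15 -0.27 0 0 0; 0.15 -0.4 0 0 0; 0.15 -0.53 0 0 0; 0.15 -0.65 0 0 0; 0.15 -0.75 0 0 0; 0.15 -0.8 0 0 0; 0.15 -0.82 0 0 0; 0.15 -0.82 0 0 0'
```

```text
clock: 32.48
eef_pos: [0.4349, -0.1246, 0.045]
tool_rot: [-0.0, 1.0, -0.001, 0.001]
ft_force: [-1.4, -1.5, 7.4]
grip_width: 0.0191
grasp_force: 58.5
clock: 33.72
eef_pos: [0.5581, -0.1247, 0.045]
tool_rot: [-0.0, 1.0, -0.001, 0.002]
ft_force: [0.4, -2.9, 4.5]
grip_width: 0.0187
grasp_force: 59.3
```

```bash
python3 -m creep '0.15 -0.02 0 0 0; 0.15 -0.03 0 0 0; 0.15 -0.03 0 0 0'; python3 -m creep '0.15 -0.015 0 0 0; 0.15 -0.03 0 0 0; 0.15 -0.03 0 0 0'
```

```text
clock: 34.1
eef_pos: [0.5608, -0.1247, 0.045]
tool_rot: [-0.0, 1.0, -0.001, -0.0]
ft_force: [-4.3, -2.7, 9.7]
grip_width: 0.0191
grasp_force: 59.7
clock: 34.48
eef_pos: [0.5609, -0.1247, 0.0449]
tool_rot: [0.0, 1.0, -0.001, -0.004]
ft_force: [-14.7, -2.8, 18.4]
grip_width: 0.0186
grasp_force: 60.6
```

```bash
python3 -m creep '0.3 -0.02 0 0 0; 0.5 -0.02 0 0 0; 0.6 -0.02 0 0 0; 0.6 0 0 -0.2 0; 0.6 0 0 -0.6 0; 0.6 0.3 0.3 -0.9 0; 0.6 0.6 0.6 -1 0; 0.6 0.9 1 -1 0; 0.6 0.9 1 -1 0; 0.6 0.9 1 -1 0'
python3 - <<'E'
from h import *
i=save('wrist','w5.png'); P=camera_params('wrist')
for t in('cotton_jar','dropper_bottle','drawer_knob','side_mat'): print(t,[(np.round(d['at'],4).tolist(),round(d['conf'],2)) for d in spot_point(t,'wrist')][:3])
print(to(.5533,.063,.15))
E
```

```text
clock: 35.72
eef_pos: [0.4295, 0.0275, 0.1939]
tool_rot: [-0.002, 1.0, 0.0, 0.0]
ft_force: [1.0, -0.6, 0.2]
grip_width: 0.0511
grasp_force: 0.0
cotton_jar [([0.609, 0.1052, 0.0014], 0.81)]
dropper_bottle [([0.5584, 0.0628, 0.0057], 0.59)]
drawer_knob []
side_mat [([0.5935, 0.1056, 0.0041], 0.94)]
[-0.813  0.251  0.289]
```

View pics/w5.png

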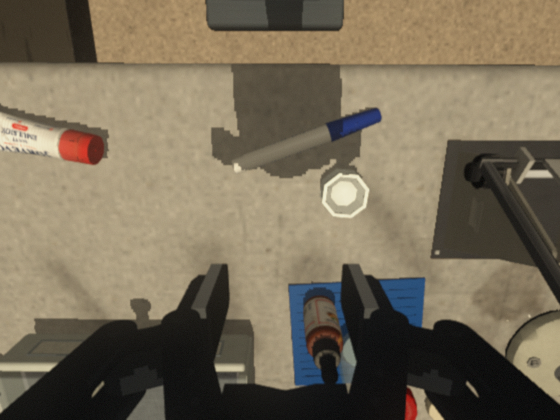

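Bottle stands on the mat at px (322,320), jar behind it (lid ~(405,400)), and the drawer front is flush at the left edge (130,350).

```bash
python3 -m creep '0.6 -0.3 0.1 0 0; 0.6 -0.6 0.25 0.1 0; 0.6 -0.82 0.25 0.2 0; 0.6 -0.82 0.25 0.2 0; 0.6 -0.82 0.25 0.2 0; 0.6 -0.82 0.25 0.2 0'
python3 - <<'E'
from h import *
print(to(.5533,.063,.0856))
E
```

```text
clock: 36.72
eef_pos: [0.5531, 0.0632, 0.1641]
tool_rot: [-0.0, 1.0, 0.0, 0.0]
ft_force: [-0.2, -0.9, -0.2]
grip_width: 0.0512
grasp_force: 0.0
[-0.001 -0.001  0.523]
```

```bash
python3 -m creep '0.6 0 0 0.2 0; 0.6 0 0 0.4 0; 0.6 0 0 0.5 0; 0.6 0 0 0.522 0; 0.6 0 0 0.522 0; 0.45 0 0 0.522 0; 0.35 0 0 0.522 0; 0.25 0 0 0.522 0; 0.2 0 0 0.522 0; 0.2 0 0 0.522 0; 0.2 0 0 0.522 0'
```

```text
clock: 38.1
eef_pos: [0.5542, 0.0635, 0.0862]
tool_rot: [-0.0, 1.0, -0.0, 0.001]
ft_force: [-0.2, -1.0, 5.6]
grip_width: 0.0216
grasp_force: 53.1
```

```bash
python3 -m creep '0.2 0 0 -0.1 0; 0.2 0 0 -0.3 0; 0.2 0 0 -0.55 0; 0.2 0 -0.3 -0.55 0; 0.2 0.1 -0.6 -0.55 0; 0.2 0.3 -0.9 -0.55 0; 0.2 0.44 -1 -0.55 0; 0.2 0.44 -1 -0.55 0; 0.2 0.44 -1 -0.55 0'
python3 - <<'E'
from h import *
print(to(.4861,-.1726,.0835))
E
```

```text
clock: 39.22
eef_pos: [0.4884, -0.086, 0.1683]
tool_rot: [-0.001, 1.0, 0.0, 0.001]
ft_force: [0.1, -0.6, -0.1]
grip_width: 0.0219
grasp_force: 52.9
[ 0.017 -0.577  0.565]
```

```bash
python3 -m creep '0.2 0.01 -0.3 0 0; 0.2 0.01 -0.577 0 0; 0.2 0.01 -0.577 0.2 0; 0.2 0.01 -0.577 0.4 0; 0.2 0.01 -0.577 0.5 0; 0.2 0.01 -0.577 0.53 0; 0.2 0.01 -0.577 0.54 0; 0.2 0.01 -0.577 0.55 0; 0.2 0.01 -0.577 0.55 0; 0.2 0.01 -0.577 0.55 0'
python3 - <<'E'
from h import *
print(to(.487,-.1725,.083))
E
```

```text
clock: 40.48
eef_pos: [0.4865, -0.173, 0.0858]
tool_rot: [-0.0, 1.0, -0.0, 0.0]
ft_force: [-0.1, 0.0, -1.1]
grip_width: 0.0216
grasp_force: 53.0
[-0.003  0.004  0.019]
```

```bash
python3 -m creep '0.2 -0.003 0.003 0.008 0; 0.2 -0.003 0.003 0.015 0; 0.2 -0.003 0.003 0.02 0; 0.2 -0.003 0.003 0.02 0'
```

```text
clock: 40.98
eef_pos: [0.487, -0.1725, 0.0832]
tool_rot: [-0.0, 1.0, -0.0, 0.001]
ft_force: [-2.8, 1.7, 5.0]
grip_width: 0.0219
grasp_force: 54.2
```

```bash
python3 -m creep '0.3 0 0 0 0; 0.45 0 0 0 0; 0.5 0 0 0 0; 0.5 0 0 -0.2 0; 0.5 0 0 -0.5 0; 0.7 0 0.3 -0.6 0; 1 -0.2 0.6 -0.6 0; 1 -0.5 0.9 -0.6 0; 1 -0.78 1 -0.6 0; 1 -0.78 1 -0.6 0'; python3 -m creep '1 0 0.4 0 0; 1 0 0.8 0 0; 1 0 0.9 0 0; 1 0 0.9 0 0; 1 0 0.9 0 0'
python3 - <<'E'
from h import *
print(to(.6059,.1125,.0859))
E
```

```text
clock: 42.22
eef_pos: [0.6056, -0.0206, 0.1708]
tool_rot: [-0.002, 1.0, 0.0, -0.0]
ft_force: [-1.2, -0.3, -0.7]
grip_width: 0.0855
grasp_force: 0.0
clock: 42.85
eef_pos: [0.6031, 0.1109, 0.1722]
tool_rot: [0.0, 1.0, -0.0, -0.0]
ft_force: [0.5, -0.7, 0.3]
grip_width: 0.0853
grasp_force: 0.0
[-0.019  0.011  0.576]
```

```bash
python3 -m creep '1 -0.019 0.011 0.2 0; 1 -0.019 0.011 0.45 0; 1 -0.019 0.011 0.55 0; 1 -0.019 0.011 0.575 0; 1 -0.019 0.011 0.575 0; 0.75 -0.019 0.011 0.575 0; 0.65 -0.019 0.011 0.575 0; 0.5 -0.019 0.011 0.575 0; 0.5 -0.019 0.011 0.575 0; 0.5 -0.019 0.011 0.575 0; 0.5 -0.019 0.011 0.575 0'
```

```text
clock: 44.22
eef_pos: [0.6073, 0.1144, 0.0878]
tool_rot: [-0.0, 1.0, 0.0, 0.001]
ft_force: [-0.3, -1.8, 4.5]
grip_width: 0.0539
grasp_force: 62.4
```

```bash
python3 -m creep '0.5 0 0 -0.1 0; 0.5 0 0 -0.3 0; 0.5 0 0 -0.6 0; 0.5 0.1 -0.3 -0.6 0; 0.5 0.3 -0.6 -0.6 0; 0.5 0.5 -0.9 -0.6 0; 0.5 0.78 -1 -0.6 0; 0.5 0.78 -1 -0.6 0; 0.5 0.78 -1 -0.6 0'
python3 - <<'E'
from h import *
print(to(.4872,-.0707,.0835))
E
```

```text
clock: 45.35
eef_pos: [0.4901, -0.0358, 0.1768]
tool_rot: [-0.0, 1.0, 0.0, 0.001]
ft_force: [-0.4, 0.3, -1.4]
grip_width: 0.0544
grasp_force: 63.9
[ 0.02  -0.233  0.622]
```

```bash
python3 -m creep '0.5 0.01 -0.233 0 0; 0.5 0.01 -0.233 0.2 0; 0.5 0.01 -0.233 0.4 0; 0.5 0.01 -0.233 0.53 0; 0.5 0.01 -0.233 0.57 0; 0.5 0.01 -0.233 0.59 0; 0.5 0.01 -0.233 0.59 0; 0.5 0.01 -0.233 0.6 0; 0.5 0.01 -0.233 0.6 0'
python3 - <<'E'
from h import *
print(to(.4884,-.0707,.0848))
E
```

```text
clock: 46.48
eef_pos: [0.4882, -0.0708, 0.0865]
tool_rot: [-0.0, 1.0, -0.0, 0.0]
ft_force: [-0.4, -0.3, -2.9]
grip_width: 0.0545
grasp_force: 64.3
[-0.001  0.001  0.011]
```

```bash
python3 -m creep '0.5 0 0 0.006 0; 0.5 0 0 0.011 0; 0.5 0 0 0.015 0; 0.5 0 0 0.015 0'
```

```text
clock: 46.98
eef_pos: [0.4885, -0.0709, 0.0849]
tool_rot: [-0.0, 1.0, -0.0, 0.001]
ft_force: [-1.6, 0.9, 4.5]
grip_width: 0.0542
grasp_force: 65.1
```

Contact; release, rise and back away to check.

```bash
python3 -m creep '0.65 0 0 0 0; 0.8 0 0 0 0; 0.95 0 0 0 0; 1 0 0 0 0; 1 0 0 -0.2 0; 1 0 0 -0.6 0; 1 0 0 -0.9 0; 1 0.2 -0.15 -1 0; 1 0.36 -0.25 -1 0; 1 0.36 -0.25 -1 0; 1 0.36 -0.25 -1 0; 1 0.36 -0.25 -1 0'
python3 - <<'E'
from h import *
i=save('wrist','w6.png'); P=camera_params('wrist'); print(telemetry.get_obs()['eef_pos'])
h=cv2.cvtColor(cv2.imread('pics/w6.png'),cv2.COLOR_BGR2HSV)
m=((h[...,0]<8)|(h[...,0]>172))&(h[...,1]>150)&(h[...,2]>70); m[:200]=0; m=m.astype(np.uint8)*255
c=max(cv2.findContours(m,0,2)[0],key=cv2.contourArea); e=cv2.fitEllipse(c); print('lid',e[0],ray('wrist',e[0],.08,P).round(4),'was .4858 -.0698')
for t in('cotton_jar','dropper_bottle','unit','drawer_knob'): print(t,[(np.round(d['at'],4).tolist(),round(d['conf'],2)) for d in spot_point(t,'wrist')][:3])
print([proj('wrist',[.487,-.172,z],P).round(1).tolist() for z in(0,.077,.102)])
E
```

```text
clock: 48.48
eef_pos: [0.4346, -0.1079, 0.2335]
tool_rot: [-0.001, 1.0, 0.0, -0.0]
ft_force: [0.0, 0.6, 0.3]
grip_width: 0.0854
grasp_force: 0.0
[ 0.43455693 -0.10791501  0.23344132]
lid (326.14923095703125, 256.624755859375) [ 0.4861 -0.0703  0.08  ] was .4858 -.0698
cotton_jar [([0.4911, -0.0763, 0.002], 0.6)]
dropper_bottle [([0.4915, -0.1726, 0.0035], 0.86), ([0.6392, -0.1703, 0.0159], 0.51)]
unit [([0.5932, -0.1292, -0.0018], 0.58)]
drawer_knob [([0.5605, -0.1245, 0.0345], 0.82)]
[[225.0, 225.5], [210.6, 255.8], [204.3, 269.0]]
```

View pics/w6.png

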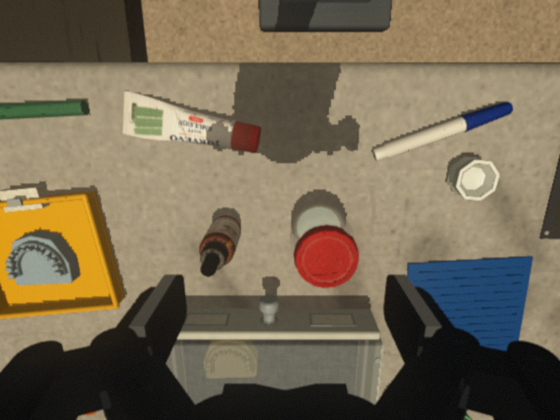

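```bash
python3 - <<'E'
from h import *
P6=camera_params('wrist'); P0=dict(P6,eye=np.array([0.35328224,-0.10718562,0.37379901]),attitude=np.array([0.69687448,0.70009293,0.1103502,0.10981203]))
for f,P,r in(('w0',P0,(225,272)),('w6',P6,(232,280))):
    g=cv2.imread(f'pics/{f}.png').max(2); m=np.zeros_like(g); m[r[0]:r[1],195:235]=(g[r[0]:r[1],195:235]<48)*255
    n,l,s,c=cv2.connectedComponentsWithStats(m); k=1+s[1:,4].argmax(); print(f,s[k],c[k],ray('wrist',c[k],.088,P).round(4))
    print(ray('wrist',(s[k][0]+5.5,s[k][1]+s[k][3]-5.5),.098,P).round(4))
E
```

```text
w0 [205 245  17  22 259] [213.13127413 255.91891892] [ 0.4891 -0.1717  0.088 ]
[ 0.4898 -0.1721  0.098 ]
w6 [202 253  17  23 284] [209.94014085 263.82746479] [ 0.4891 -0.1706  0.088 ]
[ 0.4901 -0.1706  0.098 ]
```

Both match the start spots to within about 1.5 mm. The drawer is home, the cast is in the pan, and the robot is clear.

```bash
python3 -c "
from workcell import ticket; print(ticket.job_done())"
```

```text
the job is handed in; nothing more can be done
None
```

The job is handed in: the blue cast lies flat in the yellow pan, the plain cast is still in the drawer, the drawer is pushed home, and the jar and bottle stand upright within about 1.5 mm of where they started, by camera measurement.

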